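# Clamp a segmented turning blank in a ratchet press

## Task

Lay the striped wooden blank lengthwise on the bed of the ratchet press, between the sprung jaw and the blue stop, and let go of it. Then work the orange lever back and forth in full strokes, one tooth each, until the jaw squeezes the blank against the stop and, with the lever back, the black cross-bar on the jaw stands in the green band of the scale (not in the white, not in the red). Leave the lever fully back, away from the blank; move the jaw only with the lever, and leave the other things on the bench where they are.

Things in the scene. Friction and masses are not known exactly. Their poses are not given: they have to be found in the camera images.
- press: Grey press, fixed; place varies. Origin on the table, mid-plane, below the jaw face's start. x points from lever to stop (the squeeze), y across, z up. Base plate 400 x 100 mm, x -210 to +190; its top, the bed, is 20 mm above the table. Guide rails 8 mm high on the bed, x 40 to 190, 62 mm free between. Grey bridge 92 mm high at x -117 to -87. Toothed bar's tail reaches x -254, 53 mm above table.
- lever (a joint): Pump lever's angle about its pivot, rad: 0 = fully back (stop; leaning 0.23 from upright away from the blank), 0.46 = fully forward (stop; leaning 0.23 towards it). Starts at 0 to 0.34, stays where left; 1.5 N at the grip moves it, 6 N when squeezing. Forward pushes the bar one tooth, back lets the pawl click behind the next. A stroke must come within 0.05 of both stops; none gives over one tooth.
- lever_pivot (a point): Lever's pivot axis (along the press's y), in the press's middle plane, 20 mm above the table, at x -151 mm of the press. Fixed.
- lever_grip (a point): Point to hold on the lever, 165 mm from the pivot. The orange grip is a flat bar 20 mm thick across (press y), 24 mm wide along the stroke, from 110 to 194 mm from the pivot; free on both sides: take it from above, fingers either side in the press's y.
- ratchet_bar (a joint): Travel of the ratchet bar with the blue jaw carrier towards the stop, m: 0 at start, at most 0.072. One lever stroke adds one 10 mm tooth; it may run up to 3 mm past a tooth and settles back on it when the jaw presses and the lever goes back. It cannot be let back.
- pressure_jaw (a joint): Compression of the sprung jaw against its carrier, m: 0 = free, at most 0.024; 2.4 N preload plus 1.2 N per mm. Shown by the black 4 mm cross-bar over the scale on the blue carrier's top: white 0 to 0.005, green 0.005 to 0.017, red beyond (it moves away from the stop). Grows 0.010 a tooth once the blank is tight against the stop.
- jaw_face (a point): Centre of the jaw's steel pressing face (52 wide, 44 mm high), 42 mm above the table; moves with the jaw along the press's x. The jaw and its scale reach 74 mm above the table.
- stop_face (a point): Centre of the pressing face of the fixed blue stop (62 mm wide, top 78 mm above the table), 42 mm above the table. Its place along the press's x varies: the gap from jaw_face to stop_face is 120 to 150 mm before pumping.
- blank: Loose segmented turning blank, 100 x 44 x 44 mm, about 0.16 kg, light wood with two dark bands; lies on the table. Origin at the centre of its underside, x axis along its length, z up.
- blank_center (a point): Centre of the blank.
- offcut: Bystander: dark wood offcut, 55 x 45 x 30 mm, origin under its centre, near the blank.
- wax_tin: Bystander: round metal tin, 66 mm wide, 34 mm high, origin under its centre, near the blank.
- glue_bottle: Bystander: yellow bottle, 56 mm wide, 150 mm high, origin under its centre.
- gouge: Bystander: turning gouge with dark wooden handle, 345 mm long, lying behind the press, origin in its middle.
- mallet: Bystander: round wooden mallet standing on its head, 84 mm wide, 200 mm high, origin under its centre.
- spindle: Bystander: turned light-wood spindle standing beyond the lever, 52 mm wide, 122 mm high, origin under its centre.
- stop_jaw: The fixed blue stop itself (30 mm thick block on a 46 mm foot): origin on the bed, in the middle of its pressing face; its axes are the press's.
Things that resemble listed ones, but are neither listed nor needed, are in the scene too. What is shaped like the blank but pink or purple is not meant.

How it is judged:
On the way, in this order (a step that is already met when the one before it is completed fails the run):
1. the blank lies on the bed between jaw and stop, let go, before the jaw has been pumped forward (z of blank_center in the frame of press between 0.036 and 0.049 m and y of blank_center in the frame of press between -0.015 and 0.015 m and angle between the x axis of blank and the x axis of press, either way round below 0.15 rad and x of blank_center in the frame of jaw_face above 0.046 m and x of blank_center in the frame of stop_face below -0.046 m and contact force between the fingers and blank below 0.05 N and value of joint ratchet_bar below 0.006 m), for 0.2 s.
2. the ratchet bar has been pumped forward with the blank on the bed (z of blank_center in the frame of press between 0.036 and 0.049 m and y of blank_center in the frame of press between -0.015 and 0.015 m and angle between the x axis of blank and the x axis of press, either way round below 0.15 rad and value of joint ratchet_bar above 0.009 m), for 0.1 s.
At the end, for the whole second after the job is handed in: The blank lies flat on the bed along the press (within 15 mm of its middle plane and 0.15 rad), squeezed with over 3 N between jaw and stop; the jaw's compression is 4 to 18 mm (green band, 1 mm grace); the lever is within 0.08 rad of fully back; all at rest (z of blank_center in the frame of press between 0.036 and 0.049 m and y of blank_center in the frame of press between -0.015 and 0.015 m and angle between the x axis of blank and the x axis of press, either way round below 0.15 rad and value of joint pressure_jaw between 0.004 and 0.018 m and value of joint lever below 0.08 rad and contact force between each of pressure_jaw, stop_jaw and blank above 3 N and linear speed of blank below 0.01 m/s); the robot touches nothing.
It fails at once if the robot pushes the jaw or the ratchet bar directly (over 4 N) instead of using the lever (contact force between any of the fingers, the arm and ratchet_bar above 4 N).
It fails at once if a bystander is moved more than 30 mm (distance of any of offcut, wax_tin, glue_bottle, gouge, mallet, spindle from where it was at the start of the episode above 0.03 m).
It also fails if it takes over 72 s, if anything falls off the work surface, if the arm or the gripper's body presses on something with over 40 N, if the wrist force passes 120 N, or if a joint passes its speed limit or range.

## Robot

A 7-joint arm with a two-finger parallel gripper is mounted at the origin on the work surface. World frame = base frame: x ahead of the robot, y to its left, z up, the work surface at z = 0. Lengths are in m, angles in rad, forces in N, time in s.
With the tool pointing down it reaches from about 0.4 to 0.875 m from the base axis. Payload 6.5 kg.
Tool frame: the origin (TCP) lies at the very end of the fingers, on their centre line; the grasp point (between the pads) lies 19 mm behind it; z points along the fingers, y is the direction in which the jaws open and shut (so a half turn about z gives the same grasp; the last joint's range is limited). The gripper opens to 85 mm and grips with 20 to 120 N. Pads are 22 mm wide; open, the fingers measure 114 mm over their backs; the gripper's body (76 mm by 85 mm) begins 54 mm behind the grasp point. The pads swing forward as they close: fully open they stand 13 mm farther back than shut.
Start: joints at [1.226, 0.536, -0.004, 1.538, 0.003, 1.067, -0.071], TCP at [0.179, -0.625, 0.231] pointing down, gripper open.
Joint ranges: [-2.7, 2.7], [-0.37, 2.16], [-1.27, 1.26], [0.24, 2.4], [-1.31, 4.45], [0.19, 1.91], [-2.76, 2.76]. Speed limits (rad/s): [2.39, 2.39, 3.14, 3.14, 3.14, 3.14, 3.14].

## Interface

Orientations are given as a unit quaternion [w, x, y, z].
In Python, from plant import get_state, read_camera, camera_model, arm gives the robot as it stands.
- The arm moves only by the tool arm_command, never from a script. Its argument "moves" is a list of rows, each a list of 3 entries, a list of its own where there are three numbers: the turn, a rotation vector about the tool's x, y, z in rad, then the shift along the tool's x, y, z in m, then the gripper command: -1 is fully open, 1 is shut, values between are in proportion. A call has 1 to 12 rows; each row is the pose to reach, as a shift and turn from the pose commanded when the call began, along the tool's axes at that moment; what a row does not reach only later rows make up. A row lasts 1/10 s, in which the tool goes at most 50 mm and 8.59 degrees, less where a joint would pass 70% of its speed; a pose out of reach is approached as far as the arm can. A call with a gripper value outside its range is refused whole. The fingers move at their own pace and stop on an object; "newtons" is the grip in N (left out, the last holds). Time passes only in rows, so rows that repeat a pose let the fingers close. It gives the time, the measured TCP pose, the force and the opening at its end, in the units of the state.
- get_state(): the state, without advancing time (a new reading comes with each control period).
- read_camera(name): name is "side" or "top" or "wrist"; returns the picture (420x560x3 uint8, red, green, blue); there is no depth.
- camera_model(name): a dict with "vfov" (degrees; the focal length in pixels is half the picture's height over the tangent of half this angle, whatever the lens; pixels are square), "cx", "cy" (the principal point, pixels), "world_to_cam" (4x4, takes a point from world to camera coordinates); the wrist camera has in their place "tool_from_camera" (4x4, takes a point from camera to tool coordinates, whose origin is the TCP and whose axes are the flange's). Camera axes: x right, y up, looking along -z (the intrinsics and any distortion apply to the point x, -y, -z); pixel columns grow to the right and rows downward; lengths in m; the calibration is good to about 2 mm. A picture is of the moment at which its call begins: read the wrist's pose just before it. camera_model takes no time and is no camera call.
- arm.sign_off(): hands the job in, once; it reports no verdict.
The state is a dict: "clock": time; "joint_positions": joint angles; "qvel": joint speeds; "joint_torque": joint torques, N m; "position": TCP position; "tcp_rot": TCP orientation; "force": force on the tool from outside, world axes, zero at the start; "wrist_torque": the same for the moment, N m; "width": finger opening in m.
Only numpy, scipy, OpenCV 4.12 (cv2) and the standard library are available. Lean on these libraries where they do the work, as an engineer would, in place of code of your own. Each camera call takes 0.05 s, during which the arm holds its last target.

## Working session

There is one attempt and no reset: what is moved stays moved. The work goes in short steps, Python scripts to look and compute and a tool call to move; the robot and the scene stay as the last step left them, time stands still between calls to the robot, and variables do not carry over. Pictures are saved under pics/ and viewed, and the job is handed in when it is done.

Besides the shell and the picture viewer there is one more tool, called after "Request:" as name(argument=value, ...), one argument or row to a line, values as JSON. arm_command: Moves the arm, as the interface text tells. Its arguments: {"type":"object","properties":{"moves":{"type":"array"},"newtons":{"type":"number"}},"required":["moves"]}

```bash
ls; mkdir -p pics
python3 - <<'E'
from plant import get_state, read_camera, camera_model
import cv2
s=get_state();print(s)
for n in("top","side","wrist"):
    m=camera_model(n);print(n,m)
    cv2.imwrite(f"pics/{n}0.png",read_camera(n)[:,:,::-1])
E
```

```text
pics
{'clock': 0.0, 'joint_positions': array([ 1.2258209 ,  0.53716791, -0.00444502,  1.53886569,  0.00261769,
        1.06727847, -0.07119817]), 'qvel': array([-4.86325854e-04, -6.36345106e-04, -7.99952593e-05,  6.12610477e-04,
        1.47632061e-03, -2.21671750e-03,  8.28648281e-04]), 'joint_torque': array([-6.55268595e-04, -5.83402240e+01,  1.04859453e+00, -2.59096760e+01,
        1.24265670e-02,  9.69186542e-03, -1.25509118e-05]), 'position': array([ 0.17867659, -0.62431262,  0.2304148 ]), 'tcp_rot': array([-8.36197540e-04,  9.90294786e-01,  1.38980221e-01, -1.87015161e-04]), 'force': array([-0.46434053, -1.03566377, -0.05285346]), 'wrist_torque': array([-0.02189527,  0.02386257, -0.02368042]), 'width': 0.08554932980092964}
top {'vfov': 51.25647953551784, 'cx': 277.7841983307326, 'cy': 216.608458457284, 'world_to_cam': array([[-0.02144746, -0.99958819,  0.01906453,  0.02345811],
       [ 0.98700213, -0.01813191,  0.15968104, -0.5341831 ],
       [-0.15926961,  0.02224148,  0.98698455, -1.21511967],
       [ 0.        ,  0.        ,  0.        ,  1.        ]])}
side {'vfov': 44.96109707275434, 'cx': 281.45371864219476, 'cy': 203.62399377698665, 'world_to_cam': array([[-0.98955104, -0.14396161, -0.00798653,  0.50032652],
       [ 0.10197413, -0.73795002,  0.66710647, -0.12480405],
       [-0.10193138,  0.65932149,  0.74491957, -1.41328321],
       [ 0.        ,  0.        ,  0.        ,  1.        ]])}
wrist {'vfov': 63.801665546612334, 'cx': 285.34344323978695, 'cy': 212.17258802063688, 'tool_from_camera': array([[ 1.54086278e-04,  9.56204109e-01,  2.92700663e-01,
         7.37720623e-02],
       [ 9.99999961e-01, -2.15220089e-04,  1.76658506e-04,
         7.20784195e-05],
       [ 2.31916652e-04,  2.92700624e-01, -9.56204105e-01,
        -1.42962621e-01],
       [ 0.00000000e+00,  0.00000000e+00,  0.00000000e+00,
         1.00000000e+00]])}
```

View pics/top0.png

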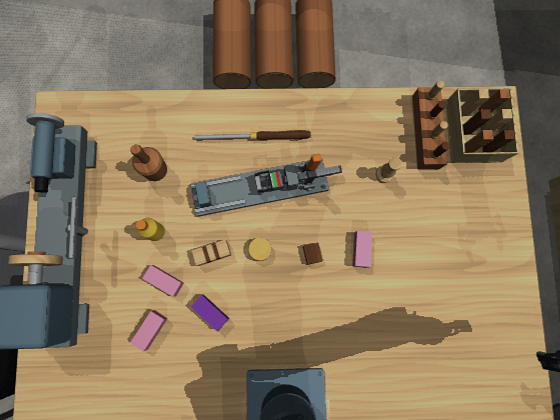

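View pics/side0.png

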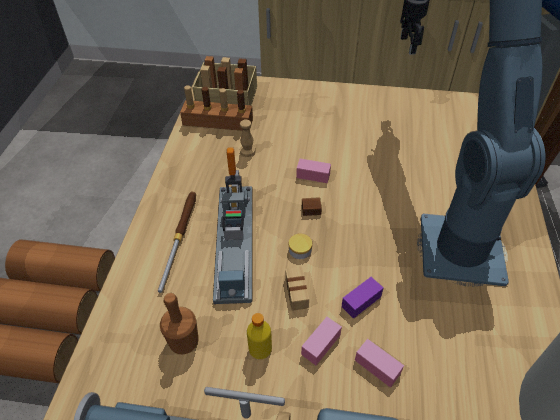

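View pics/wrist0.png

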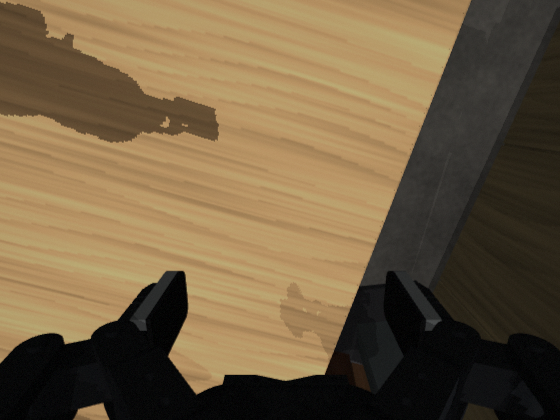

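Candidates for the blank in the top image: striped light wood (210,252); pink (161,280), (148,330) and (363,249); purple (210,312); dark offcut (312,253). By the description it is the striped one at (210,252). I'll check it in a close crop.

Run:
```python
import cv2
t=cv2.imread("pics/top0.png")
cv2.imwrite("pics/c1.png",cv2.resize(t[145:275,180:380],None,fx=4,fy=4,interpolation=cv2.INTER_CUBIC))
s=cv2.imread("pics/side0.png")
cv2.imwrite("pics/c2.png",cv2.resize(s[135:315,190:350],None,fx=3.3,fy=3.3,interpolation=cv2.INTER_CUBIC))
```

```text
(no output)
```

View pics/c1.png

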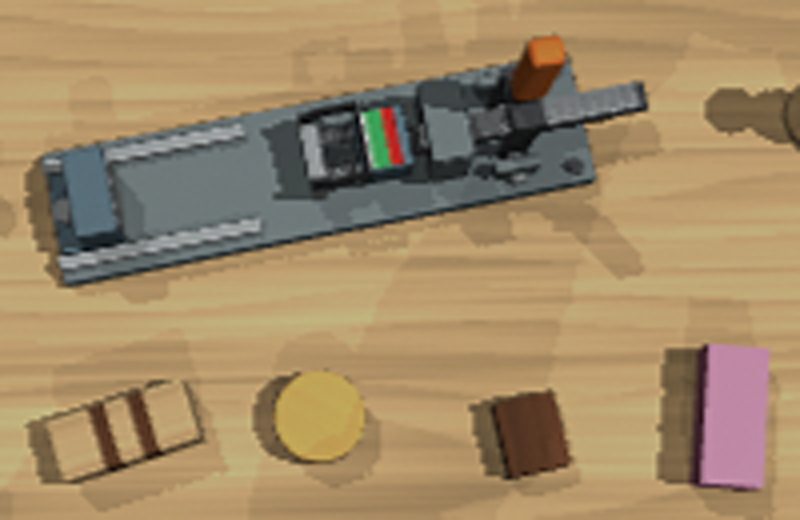

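View pics/c2.png

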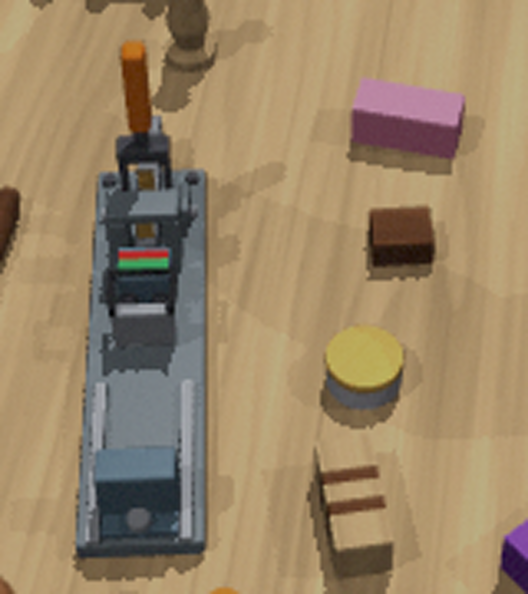

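The crop confirms that the striped piece has light wood and two dark bands. Now I'll convert pixels to world positions.

```bash
cat > h.py <<'E'
import numpy as np
from plant import get_state, read_camera, camera_model
from scipy.spatial.transform import Rotation as R
def f_(m): return 210/np.tan(np.radians(m['vfov'])/2)
def w2c(n):
    m=camera_model(n)
    if n!='wrist': return m,m['world_to_cam']
    s=get_state();T=np.eye(4);q=s['tcp_rot'];T[:3,:3]=R.from_quat([q[1],q[2],q[3],q[0]]).as_matrix();T[:3,3]=s['position']
    return m,np.linalg.inv(T@m['tool_from_camera'])
def pix2w(n,uv,z,mw=None):
    m,W=mw or w2c(n);f=f_(m);C=np.linalg.inv(W);out=[]
    for (u,v),zz in zip(np.atleast_2d(uv),np.broadcast_to(z,len(np.atleast_2d(uv)))):
        d=C[:3,:3]@np.array([(u-m['cx'])/f,-(v-m['cy'])/f,-1]);o=C[:3,3];out.append(o+d*(zz-o[2])/d[2])
    return np.array(out)
def proj(n,P,mw=None):
    m,W=mw or w2c(n);f=f_(m);p=np.atleast_2d(P)@W[:3,:3].T+W[:3,3]
    return np.c_[m['cx']+f*p[:,0]/-p[:,2],m['cy']-f*p[:,1]/-p[:,2]]
E
python3 - <<'E'
from h import *
def c1(l): return np.array(l)/4+[180,145]-0.375
def c2(l): return np.array(l)/3.3+[190,135]-.35
np.set_printoptions(precision=4,suppress=True)
b=pix2w('top',c1([(47,418),(183,380),(205,440),(70,482)]),.044);print('blank',b,b.mean(0));
b2=pix2w('side',c2([(318,452),(370,445),(391,540),(335,548)]),.044);print('blank side',b2,b2.mean(0))
bed=pix2w('top',c1([(42,158),(66,285),(595,182),(570,60)]),.02);print('bed',bed,bed.mean(0))
bed2=pix2w('side',c2([(78,552),(203,550),(207,172),(100,172)]),.02);print('beds',bed2,bed2.mean(0))
st=pix2w('top',c1([(105,148),(117,235)]),.078);print('stop',st)
st=pix2w('side',c2([(97,450),(174,450)]),.078);print('stops',st)
j=pix2w('top',c1([(303,122),(315,187)]),.064);print('jaw',j)
g=pix2w('top',c1([(548,55)]),[.02+.19]);print('grip',g)
g=pix2w('side',c2([(134,45)]),[.02+.19]);print('grip',g)
print(pix2w('top',c1([(320,415)]),.034), pix2w('top',c1([(530,430)]),.03))
E
```

```text
blank [[0.4458 0.259  0.044 ]
 [0.4709 0.1631 0.044 ]
 [0.428  0.1477 0.044 ]
 [0.4004 0.2425 0.044 ]] [0.4363 0.2031 0.044 ]
blank side [[0.468  0.1738 0.044 ]
 [0.4284 0.1616 0.044 ]
 [0.4027 0.2448 0.044 ]
 [0.4435 0.2575 0.044 ]] [0.4357 0.2095 0.044 ]
bed [[ 0.64    0.2688  0.02  ]
 [ 0.5447  0.2504  0.02  ]
 [ 0.6149 -0.1392  0.02  ]
 [ 0.7086 -0.1242  0.02  ]] [0.6271 0.0639 0.02  ]
beds [[ 0.6397  0.2741  0.02  ]
 [ 0.5452  0.259   0.02  ]
 [ 0.615  -0.1358  0.02  ]
 [ 0.7133 -0.1223  0.02  ]] [0.6283 0.0687 0.02  ]
stop [[0.6325 0.2142 0.078 ]
 [0.5699 0.2055 0.078 ]]
stops [[0.6318 0.2183 0.078 ]
 [0.5736 0.2101 0.078 ]]
jaw [[0.6527 0.0749 0.064 ]
 [0.6049 0.067  0.064 ]]
grip [[ 0.6558 -0.0855  0.21  ]]
grip [[ 0.6587 -0.093   0.21  ]]
[[0.445  0.0665 0.034 ]] [[ 0.4316 -0.0838  0.03  ]]
```

```bash
cat >> h.py <<'E'
def go(p,yaw,prev=None):
    "turn about tool z and shift in tool axes from current pose; yaw = world yaw of tool x (deg), tool down"
    s=get_state();q=s['tcp_rot'];A=R.from_quat([q[1],q[2],q[3],q[0]])
    y=np.radians(yaw);B=R.from_matrix(np.array([[np.cos(y),np.sin(y),0],[np.sin(y),-np.cos(y),0],[0,0,-1.]]))
    rv=(A.inv()*B).as_rotvec();sh=A.inv().apply(np.array(p)-s['position'])
    print('turn',rv.round(3),'shift',sh.round(4))
E
python3 - <<'E'
from h import *
go([.42,-.35,.25],40)
go([.50,-.08,.25],80)
go([.436,.2,.25],105.8)
E
```

```text
turn [-0.001 -0.    -0.419] shift [ 0.3075 -0.1975 -0.0191]
turn [-1.000e-03 -1.000e-03 -1.117e+00] shift [ 0.4587 -0.435  -0.0188]
turn [-1.000e-03 -1.000e-03 -1.568e+00] shift [ 0.4742 -0.7218 -0.0185]
```

Request:
arm_command(
  moves=[
    [[0,0,-0.1],[0.04,-0.025,-0.01],-1],
    [[0,0,-0.2],[0.08,-0.05,-0.02],-1],
    [[0,0,-0.3],[0.12,-0.075,-0.02],-1],
    [[0,0,-0.4],[0.16,-0.1,-0.02],-1],
    [[0,0,-0.5],[0.2,-0.125,-0.02],-1],
    [[0,0,-0.6],[0.24,-0.15,-0.02],-1],
    [[0,0,-0.7],[0.28,-0.18,-0.02],-1],
    [[0,0,-0.8],[0.31,-0.215,-0.02],-1],
    [[0,0,-0.9],[0.34,-0.25,-0.02],-1],
    [[0,0,-1.0],[0.37,-0.285,-0.02],-1],
    [[0,0,-1.1],[0.4,-0.325,-0.02],-1],
    [[0,0,-1.1],[0.42,-0.365,-0.02],-1],
  ],
)

```text
clock: 1.35
position: [0.4833, -0.156, 0.2513]
tcp_rot: [0.0, 0.77, 0.637, 0.001]
force: [1.2, 0.1, -0.0]
width: 0.0852
```

Run:
```python
from h import *
go([.436,.19,.25],105.8)
```

```text
turn [ 0.001 -0.    -0.464] shift [ 0.331  -0.1112  0.0014]
```

Request:
arm_command(
  moves=[
    [[0,0,-0.06],[0.045,-0.005,0],-1],
    [[0,0,-0.12],[0.09,-0.02,0],-1],
    [[0,0,-0.18],[0.135,-0.035,0],-1],
    [[0,0,-0.24],[0.18,-0.055,0],-1],
    [[0,0,-0.3],[0.225,-0.075,0],-1],
    [[0,0,-0.36],[0.27,-0.09,0],-1],
    [[0,0,-0.42],[0.305,-0.1,0],-1],
    [[0,0,-0.465],[0.331,-0.111,0],-1],
    [[0,0,-0.465],[0.331,-0.111,0],-1],
    [[0,0,-0.465],[0.331,-0.111,0],-1],
  ],
)

```text
clock: 2.35
position: [0.4361, 0.1877, 0.2511]
tcp_rot: [-0.0, 0.604, 0.797, -0.0]
force: [0.2, 0.3, 0.4]
width: 0.0852
```

Run:
```python
from h import *
import cv2
mw=w2c('wrist');im=read_camera('wrist');cv2.imwrite('pics/w1.png',im[:,:,::-1])
np.savez('w1.npz',W=mw[1])
```

```text
(no output)
```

View pics/w1.png

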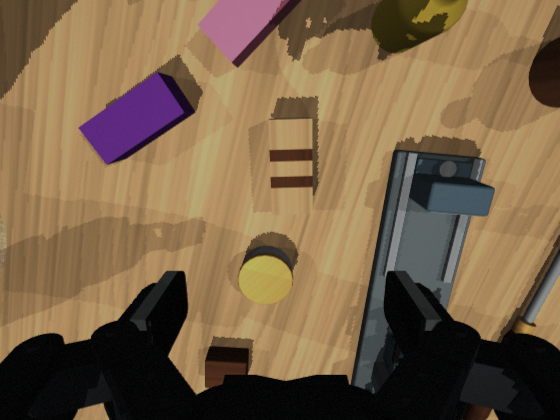

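Run:
```python
import cv2
t=cv2.imread("pics/w1.png")
a=cv2.resize(t[85:235,230:340],None,fx=4,fy=4,interpolation=cv2.INTER_CUBIC)
b=cv2.resize(t[140:290,350:500],None,fx=4,fy=4,interpolation=cv2.INTER_CUBIC)[:, :360]
cv2.imwrite("pics/c3.png",cv2.hconcat([a[:600],b[:600]]))
```

```text
(no output)
```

View pics/c3.png

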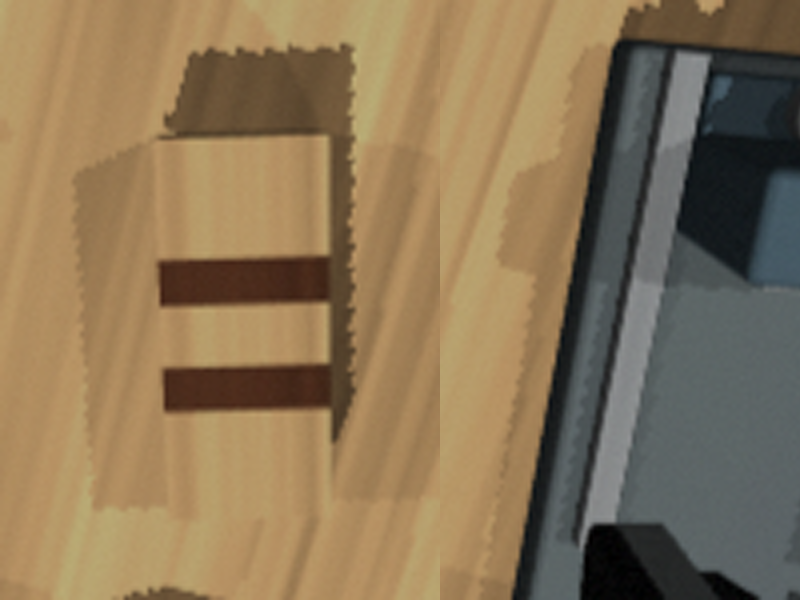

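Run:
```python
from h import *
np.set_printoptions(precision=4,suppress=True)
mw=w2c('wrist')
p=np.array([(155,137),(330,135),(331,516),(166,518)])/4+[230,85]-.375
b=pix2w('wrist',p,.044,mw);c=b.mean(0);print(b,c)
d=(b[0]+b[1]-b[2]-b[3])[:2];print(np.degrees(np.arctan2(d[1],d[0])),np.hypot(*d)/2)
e=b[1]-b[0];print(np.degrees(np.arctan2(e[1],e[0])),np.hypot(e[0],e[1]))
go([c[0],c[1],.12],106)
```

```text
[[0.4016 0.2445 0.044 ]
 [0.4436 0.2568 0.044 ]
 [0.4728 0.1614 0.044 ]
 [0.4298 0.1488 0.044 ]] [0.437  0.2029 0.044 ]
106.76264474441419 0.09974464214267052
16.2178278105653 0.043740639689194685
turn [-0.001  0.001 -0.007] shift [0.0155 0.0049 0.131 ]
```

Request:
arm_command(
  moves=[
    [[0,0,-0.015],[0.0155,0.005,0.045],-1],
    [[0,0,-0.015],[0.0155,0.005,0.09],-1],
    [[0,0,-0.015],[0.0155,0.005,0.13],-1],
    [[0,0,-0.015],[0.0155,0.005,0.17],-1],
    [[0,0,-0.015],[0.0155,0.005,0.21],-1],
    [[0,0,-0.015],[0.0155,0.005,0.235],-1],
    [[0,0,-0.015],[0.0155,0.005,0.235],-1],
    [[0,0,-0.015],[0.0155,0.005,0.235],1],
    [[0,0,-0.015],[0.0155,0.005,0.235],1],
    [[0,0,-0.015],[0.0155,0.005,0.235],1],
    [[0,0,-0.015],[0.0155,0.005,0.235],1],
    [[0,0,-0.015],[0.0155,0.005,0.235],1],
  ],
  newtons=40,
)

```text
clock: 3.6
position: [0.4384, 0.2042, 0.0179]
tcp_rot: [0.001, 0.599, 0.801, 0.001]
force: [0.1, -1.3, 6.7]
width: 0.0432
```

Request:
arm_command(
  moves=[
    [[0,0,0],[0,0,0],1],
    [[0,0,0],[0,0,0],1],
    [[0,0,0],[0,0,0],1],
    [[0,0,0],[0,0,-0.04],1],
    [[0,0,0],[0,0,-0.08],1],
    [[0,0,0],[0,0,-0.12],1],
    [[0,0,0],[0,0,-0.16],1],
    [[0,0,0],[0,0,-0.18],1],
    [[0,0,0],[0,0,-0.18],1],
  ],
)

```text
clock: 4.5
position: [0.4389, 0.2047, 0.1996]
tcp_rot: [0.002, 0.599, 0.801, 0.003]
force: [0.6, -0.3, -2.0]
width: 0.0431
```

Run:
```python
from h import *
import cv2
cv2.imwrite('pics/w2.png',read_camera('wrist')[:,:,::-1])
cv2.imwrite('pics/t2.png',read_camera('top')[:,:,::-1])
```

```text
(no output)
```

View pics/w2.png

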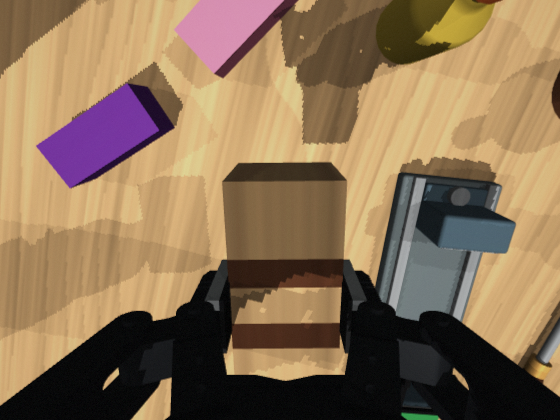

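View pics/t2.png

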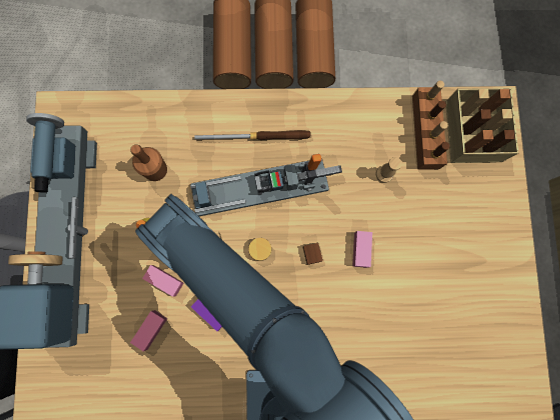

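Run:
```python
from h import *
go([.614,.143,.22],100.1)
```

```text
turn [0.    0.001 0.111] shift [-0.1081  0.1527 -0.0236]
```

Request:
arm_command(
  moves=[
    [[0,0,0.03],[-0.02,0.03,-0.015],1],
    [[0,0,0.06],[-0.045,0.065,-0.023],1],
    [[0,0,0.09],[-0.07,0.1,-0.023],1],
    [[0,0,0.11],[-0.095,0.135,-0.023],1],
    [[0,0,0.11],[-0.108,0.153,-0.023],1],
    [[0,0,0.11],[-0.108,0.153,-0.023],1],
    [[0,0,0.11],[-0.108,0.153,-0.023],1],
    [[0,0,0.11],[-0.108,0.153,-0.023],1],
  ],
)

```text
clock: 5.4
position: [0.6126, 0.1448, 0.2181]
tcp_rot: [-0.001, 0.641, 0.768, -0.001]
force: [0.4, 0.4, -2.0]
width: 0.0436
```

Run:
```python
from h import *
import cv2
mw=w2c('wrist');np.save('W3.npy',mw[1])
im=read_camera('wrist')[:,:,::-1];
cv2.imwrite('pics/w3r.png',im)
# overlay predicted press edges
ex=np.array([np.cos(np.radians(100.1)),np.sin(np.radians(100.1)),0]);ey=np.array([-ex[1],ex[0],0]);o=np.array([.6254,.0737,0])
P=lambda x,y,z:o+ex*x+ey*y+np.array([0,0,z])
im=np.ascontiguousarray(im)
def ln(a,b,c):
    q=proj('wrist',[a,b],mw).round().astype(int);cv2.line(im,tuple(q[0]),tuple(q[1]),c,1)
for s in(-1,1):
    ln(P(-.21,s*.05,.02),P(.19,s*.05,.02),(0,0,255)); ln(P(.04,s*.031,.028),P(.19,s*.031,.028),(0,255,0))
ln(P(.138,-.031,.078),P(.138,.031,.078),(255,0,255));ln(P(.138,-.031,.02),P(.138,.031,.02),(255,0,255));ln(P(.19,-.05,.02),P(.19,.05,.02),(0,0,255))
cv2.imwrite('pics/w3.png',cv2.resize(im,None,fx=1.4,fy=1.4,interpolation=cv2.INTER_CUBIC))
```

```text
(no output)
```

View pics/w3.png

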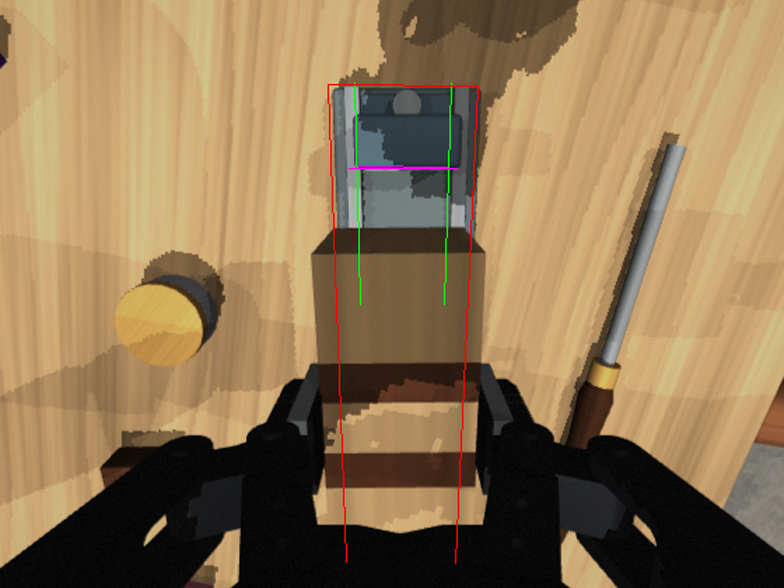

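View pics/w3r.png

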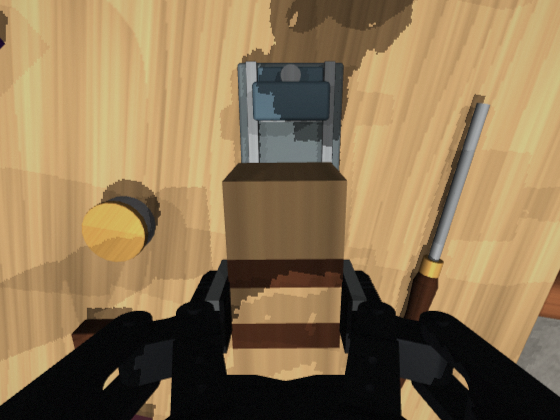

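Request:
arm_command(
  moves=[
    [[0,0,0],[0,0.002,0.04],1],
    [[0,0,0],[0,0.002,0.08],1],
    [[0,0,0],[0,0.002,0.11],1],
    [[0,0,0],[0,0.002,0.14],1],
    [[0,0,0],[0,0.002,0.16],1],
    [[0,0,0],[0,0.002,0.17],1],
    [[0,0,0],[0,0.002,0.175],1],
    [[0,0,0],[0,0.002,0.178],1],
    [[0,0,0],[0,0.002,0.178],1],
    [[0,0,0],[0,0.002,0.178],1],
  ],
)

```text
clock: 6.45
position: [0.617, 0.1445, 0.0423]
tcp_rot: [0.0, 0.641, 0.767, 0.001]
force: [-0.1, 0.1, -2.0]
width: 0.0435
```

Run:
```python
from h import *
import cv2
im=cv2.hconcat([cv2.resize(read_camera('wrist')[:,:,::-1],(400,300)),cv2.resize(np.ascontiguousarray(read_camera('side')[130:310,150:390,::-1]),(400,300))])
cv2.imwrite('pics/w4.png',im)
```

```text
(no output)
```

View pics/w4.png

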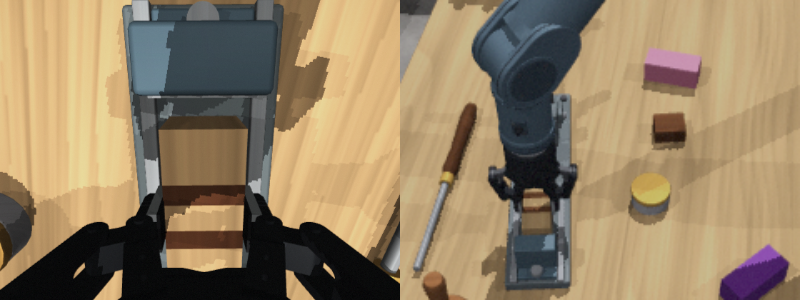

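The wrist view shows the blank centred between the rails and clear of the stop. I'll lower it 3 mm and let go.

Request:
arm_command(
  moves=[
    [[0,0,0],[0,0,0.0035],1],
    [[0,0,0],[0,0,0.0035],1],
    [[0,0,0],[0,0,0.0035],-0.4],
    [[0,0,0],[0,0,0.0035],-0.4],
    [[0,0,0],[0,0,0.0035],-0.4],
    [[0,0,0],[0,0,-0.02],-0.4],
    [[0,0,0],[0,0,-0.06],-0.4],
    [[0,0,0],[0,0,-0.11],-0.4],
    [[0,0,0],[0,0,-0.16],-0.4],
    [[0,0,0],[0,0,-0.2],-0.4],
    [[0,0,0],[0,0,-0.23],-0.4],
    [[0,0,0],[0,0,-0.23],-0.4],
  ],
)

```text
clock: 7.75
position: [0.6187, 0.1455, 0.2766]
tcp_rot: [0.002, 0.641, 0.767, 0.004]
force: [1.1, 0.8, 0.4]
width: 0.0597
```

Run:
```python
from h import *
import cv2
mw=w2c('wrist');np.save('W5.npy',mw[1])
im=read_camera('wrist')[:,:,::-1];print(get_state()['position'])
cv2.imwrite('pics/w5r.png',im)
cv2.imwrite('pics/w5.png',cv2.resize(im,None,fx=1.4,fy=1.4,interpolation=cv2.INTER_CUBIC))
```

```text
[0.61750885 0.1448084  0.27378738]
```

View pics/w5.png

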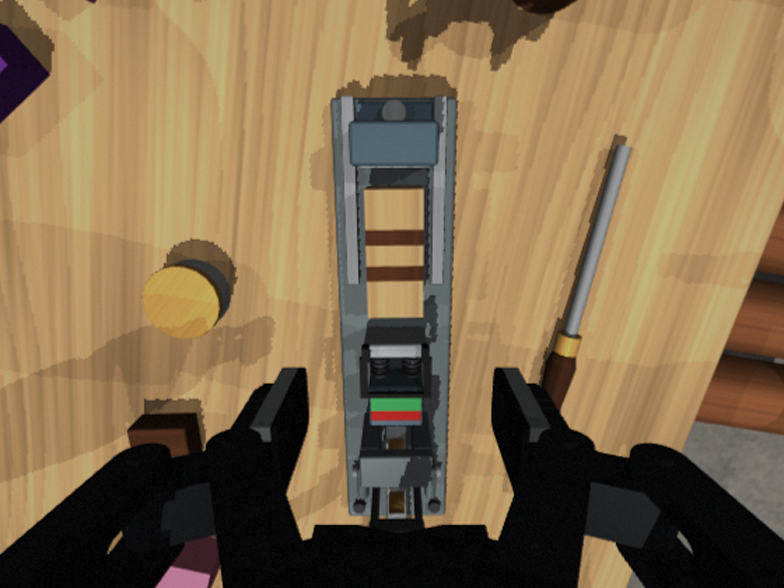

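The blank lies flat and straight in the bed: its end is at v≈187, the stop at v≈165 and the jaw's steel face at v≈345 (1.4x picture). Next I'll refine the press pose and find the lever.

Run:
```python
from h import *
np.set_printoptions(precision=4,suppress=True)
mw=(camera_model('wrist'),np.load('W5.npy'))
p=np.array([(332,98),(456,98),(446,515),(348,515)])/1.4
b=pix2w('wrist',p,.02,mw);print(b,b.mean(0))
d=(b[0]+b[1]-b[2]-b[3])[:2];print(np.degrees(np.arctan2(d[1],d[0])),np.hypot(*d)/2)
s=pix2w('wrist',np.array([(352,165),(436,165)])/1.4,.078,mw);print('stop',s)
j=pix2w('wrist',np.array([(370,345),(422,345)])/1.4,.064,mw);print('jaw',j)
k=pix2w('wrist',np.array([(364,188),(424,188),(424,318),(367,318)])/1.4,.064,mw);print('blank',k,k.mean(0))
```

```text
[[ 0.5473  0.2502  0.02  ]
 [ 0.6429  0.2675  0.02  ]
 [ 0.7169 -0.1233  0.02  ]
 [ 0.6176 -0.1405  0.02  ]] [0.6312 0.0635 0.02  ]
100.45460258992932 0.39734214837908677
stop [[0.5751 0.2052 0.078 ]
 [0.6327 0.2155 0.078 ]]
jaw [[0.6092 0.068  0.064 ]
 [0.6507 0.0753 0.064 ]]
blank [[0.585  0.1901 0.064 ]
 [0.6284 0.1979 0.064 ]
 [0.6479 0.0984 0.064 ]
 [0.6031 0.0905 0.064 ]] [0.6161 0.1442 0.064 ]
```

```bash
cat >> h.py <<'E'
YAW=100.25;O=np.array([.6277,.0735,0])
_y=np.radians(YAW);EX=np.array([np.cos(_y),np.sin(_y),0]);EY=np.array([-EX[1],EX[0],0]);EZ=np.array([0,0,1.])
PIV=O-.151*EX+.02*EZ
def lev(th,r=.146,dy=0):
    "tool pose with TCP r along lever at angle th: turn, shift from now"
    ph=th-.23;u=np.sin(ph)*EX+np.cos(ph)*EZ;p=PIV+r*u+dy*EY
    z=-u;y=-EY;x=np.cross(y,z);B=R.from_matrix(np.c_[x,y,z])
    s=get_state();q=s['tcp_rot'];A=R.from_quat([q[1],q[2],q[3],q[0]])
    return (A.inv()*B).as_rotvec(),A.inv().apply(p-s['position'])
def levangle():
    s=get_state();d=s['position']-PIV;return np.arctan2(d@EX,d[2])+.23, np.hypot(d@EX,d[2]), d@EY
def plev(*a,**k):
    t,s=lev(*a,**k);print(a,'turn',t.round(3),'shift',s.round(4))
E
python3 - <<'E'
from h import *
print(PIV);plev(.23,.26)
E
```

```text
[ 0.65456948 -0.07509015  0.02      ]
(0.23, 0.26) turn [ 0.005 -0.    -0.001] shift [-0.223  -0.0024 -0.0063]
```

Request:
arm_command(
  moves=[
    [[0,0,0],[-0.045,-0.002,-0.006],-0.4],
    [[0,0,0],[-0.09,-0.002,-0.006],-0.4],
    [[0,0,0],[-0.135,-0.002,-0.006],-0.4],
    [[0,0,0],[-0.18,-0.002,-0.006],-0.4],
    [[0,0,0],[-0.21,-0.002,-0.006],-0.4],
    [[0,0,0],[-0.223,-0.002,-0.006],-0.4],
    [[0,0,0],[-0.223,-0.002,-0.006],-0.4],
    [[0,0,0],[-0.223,-0.002,-0.006],-0.4],
  ],
)

```text
clock: 8.6
position: [0.6535, -0.0729, 0.2767]
tcp_rot: [-0.001, 0.64, 0.768, 0.0]
force: [1.0, 1.1, -0.2]
width: 0.0598
```

Run:
```python
from h import *
import cv2
mw=w2c('wrist');np.save('W6.npy',mw[1])
im=np.ascontiguousarray(read_camera('wrist')[:,:,::-1])
cv2.imwrite('pics/w6r.png',im)
for th,c in((0.05,(255,0,0)),(.17,(0,255,0)),(.3,(0,0,255))):
    ph=th-.23;u=np.sin(ph)*EX+np.cos(ph)*EZ
    for sx in(-.012,.012):
        v=np.cos(ph)*EX-np.sin(ph)*EZ
        q=proj('wrist',[PIV+.194*u+v*sx-.01*EY,PIV+.194*u+v*sx+.01*EY],mw).round().astype(int);cv2.line(im,tuple(q[0]),tuple(q[1]),c,1)
cv2.imwrite('pics/w6.png',cv2.resize(im,None,fx=1.4,fy=1.4,interpolation=cv2.INTER_CUBIC))
```

```text
(no output)
```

View pics/w6.png

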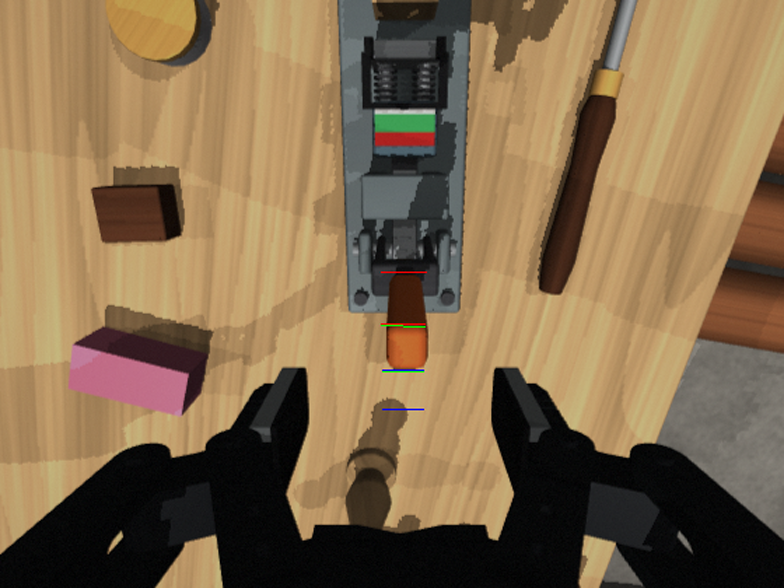

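The orange grip matches the overlay for lever angle 0.17 and lies about 1 mm to the right. I'll descend onto it.

Run:
```python
from h import *
plev(.17,.22,dy=-.001);plev(.17,.146,dy=-.001)
```

```text
(0.17, 0.22) turn [-0.     0.058  0.003] shift [-0.0162  0.0015  0.0374]
(0.17, 0.146) turn [-0.     0.058  0.003] shift [-0.0119  0.0015  0.1113]
```

Request:
arm_command(
  moves=[
    [[0,0.058,0],[-0.016,0.0015,0.035],-0.4],
    [[0,0.058,0],[-0.014,0.0015,0.07],-0.4],
    [[0,0.058,0],[-0.012,0.0015,0.1],-0.4],
    [[0,0.058,0],[-0.012,0.0015,0.111],-0.4],
    [[0,0.058,0],[-0.012,0.0015,0.111],-0.4],
    [[0,0.058,0],[-0.012,0.0015,0.111],1],
    [[0,0.058,0],[-0.012,0.0015,0.111],1],
    [[0,0.058,0],[-0.012,0.0015,0.111],1],
    [[0,0.058,0],[-0.012,0.0015,0.111],1],
    [[0,0.058,0],[-0.012,0.0015,0.111],1],
  ],
  newtons=30,
)

```text
clock: 9.65
position: [0.6594, -0.0867, 0.1683]
tcp_rot: [-0.021, 0.641, 0.767, 0.02]
force: [4.9, 0.9, 6.5]
width: 0.0196
```

Run:
```python
from h import *
import cv2
print(levangle(),get_state()['force'])
cv2.imwrite('pics/w7.png',read_camera('wrist')[:,:,::-1])
for t in(.3,.46,.48,.17,.05,0,-.02):plev(t)
```

```text
(np.float64(0.14728772203317947), np.float64(0.14879255585799603), np.float64(-0.002680096445134444)) [4.92601623 0.90801784 6.51543913]
(0.3,) turn [ 0.004 -0.127 -0.001] shift [ 0.0223 -0.0027  0.0039]
(0.46,) turn [ 0.004 -0.287 -0.001] shift [ 0.0452 -0.0027  0.0087]
(0.48,) turn [ 0.004 -0.307 -0.001] shift [ 0.048  -0.0027  0.0096]
(0.17,) turn [ 0.004  0.003 -0.   ] shift [ 0.0034 -0.0027  0.0028]
(0.05,) turn [ 0.004  0.123 -0.   ] shift [-0.0141 -0.0027  0.0039]
(0,) turn [ 0.004  0.173 -0.   ] shift [-0.0213 -0.0027  0.0049]
(-0.02,) turn [ 0.004  0.193 -0.   ] shift [-0.0242 -0.0027  0.0055]
```

View pics/w7.png

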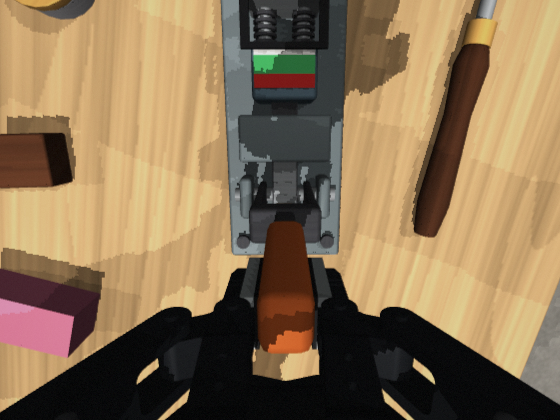

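Request:
arm_command(
  moves=[
    [[0,0.07,0],[-0.0102,0,0.0004],1],
    [[0,0.14,0],[-0.0204,0,0.0014],1],
    [[0,0.2,0],[-0.029,0,0.003],1],
    [[0,0.2,0],[-0.029,0,0.003],1],
    [[0,0.2,0],[-0.029,0,0.003],1],
  ],
  newtons=40,
)

```text
clock: 10.2
position: [0.664, -0.1117, 0.1638]
tcp_rot: [-0.1, 0.635, 0.761, 0.086]
force: [3.0, 5.1, 6.4]
width: 0.0195
```

Run:
```python
from h import *
import cv2
print(levangle(),get_state()['force'],get_state()['width'])
cv2.imwrite('pics/w8.png',read_camera('wrist')[:,:,::-1])
```

```text
(np.float64(-0.02645751599107435), np.float64(0.14868508864605096), np.float64(-0.0027725596868110295)) [2.96649836 5.0928755  6.44952744] 0.01952886137793123
```

View pics/w8.png

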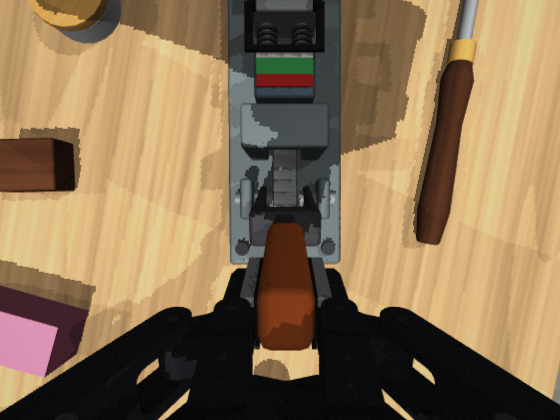

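Request:
arm_command(
  moves=[
    [[0,-0.125,0],[0.0185,0,0.0012],1],
    [[0,-0.25,0],[0.0367,0,0.0046],1],
    [[0,-0.375,0],[0.0544,0,0.0103],1],
    [[0,-0.51,0],[0.0725,0,0.0189],1],
    [[0,-0.51,0],[0.0725,0,0.0189],1],
    [[0,-0.51,0],[0.0725,0,0.0189],1],
  ],
)

```text
clock: 10.85
position: [0.651, -0.041, 0.1644]
tcp_rot: [0.099, 0.635, 0.762, -0.08]
force: [0.3, 1.0, 10.3]
width: 0.0191
```

Run:
```python
from h import *
import cv2
print(levangle(),get_state()['force'],get_state()['width'])
cv2.imwrite('pics/w9.png',read_camera('wrist')[:,:,::-1])
```

```text
(np.float64(0.4627231515513979), np.float64(0.14835052145952968), np.float64(-0.0025633414342994287)) [ 0.27542788  0.95809515 10.2964007 ] 0.019110301351898746
```

View pics/w9.png

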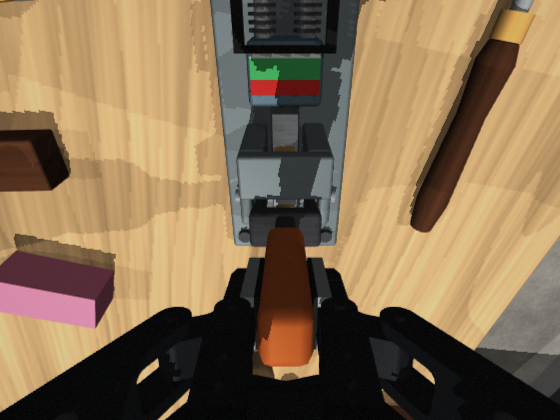

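Request:
arm_command(
  moves=[
    [[0,-0.03,0],[0.0045,0,0],1],
    [[0,-0.03,0],[0.0045,0,0],1],
  ],
)

```text
clock: 11.1
position: [0.651, -0.0413, 0.1643]
tcp_rot: [0.112, 0.636, 0.758, -0.091]
force: [2.4, -6.7, 13.0]
width: 0.0193
```

Run:
```python
from h import *
print(levangle(),get_state()['force'],get_state()['width'],get_state()['wrist_torque'])
```

```text
(np.float64(0.46080894417654955), np.float64(0.14824652083682394), np.float64(-0.0025190355231788034)) [ 2.43311205 -6.73424947 13.01483932] 0.019278556106368555 [-1.41680449 -0.16179739  0.1572615 ]
```

Request:
arm_command(
  moves=[
    [[0,0.135,0],[-0.02,0,0.0014],1],
    [[0,0.27,0],[-0.0396,0,0.0054],1],
    [[0,0.405,0],[-0.0585,0,0.0121],1],
    [[0,0.55,0],[-0.0776,0,0.0219],1],
    [[0,0.55,0],[-0.0776,0,0.0219],1],
    [[0,0.55,0],[-0.0776,0,0.0219],1],
  ],
)

```text
clock: 11.7
position: [0.6639, -0.1115, 0.1628]
tcp_rot: [-0.105, 0.635, 0.76, 0.09]
force: [3.1, 8.6, 3.0]
width: 0.0195
```

Run:
```python
from h import *
import cv2
print(levangle(),get_state()['force'],get_state()['width'])
a=read_camera('wrist')[:,:,::-1];b=read_camera('top')[145:225,180:350,::-1]
cv2.imwrite('pics/w10.png',cv2.hconcat([cv2.resize(a,(400,300)),cv2.resize(np.ascontiguousarray(b),(400,300))]))
```

```text
(np.float64(-0.026609150093977324), np.float64(0.14761162594516405), np.float64(-0.0027477092659871265)) [3.1288545  8.57766311 2.95626601] 0.019507530100915643
```

View pics/w10.png

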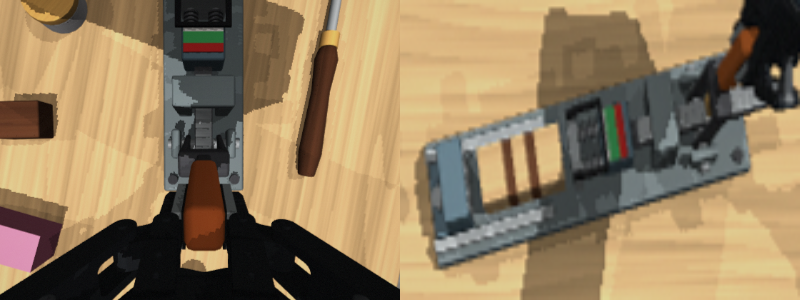

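Request:
arm_command(
  moves=[
    [[0,-0.135,0],[0.02,0,0.0014],1],
    [[0,-0.27,0],[0.0396,0,0.0054],1],
    [[0,-0.405,0],[0.0585,0,0.0121],1],
    [[0,-0.55,0],[0.0776,0,0.0219],1],
    [[0,-0.55,0],[0.0776,0,0.0219],1],
    [[0,-0.55,0],[0.0776,0,0.0219],1],
    [[0,-0.405,0],[0.0585,0,0.0121],1],
    [[0,-0.27,0],[0.0396,0,0.0054],1],
    [[0,-0.135,0],[0.02,0,0.0014],1],
    [[0,0,0],[0,0,0],1],
    [[0,0,0],[0,0,0],1],
    [[0,0,0],[0,0,0],1],
  ],
)

```text
clock: 13.0
position: [0.6635, -0.1089, 0.163]
tcp_rot: [-0.107, 0.634, 0.761, 0.091]
force: [2.1, 13.1, 5.5]
width: 0.0195
```

```bash
cat > look.py <<'E'
from h import *
import cv2,sys
print(levangle(),get_state()['force'],get_state()['width'])
a=read_camera('wrist')[:,:,::-1];b=read_camera('top')[145:225,180:350,::-1]
cv2.imwrite(sys.argv[1],cv2.hconcat([cv2.resize(a,(400,300)),cv2.resize(np.ascontiguousarray(b),(400,300))]))
E
python3 look.py pics/w11.png
```

```text
(np.float64(-0.009356032621351179), np.float64(0.14718058194148606), np.float64(-0.0027315539895482674)) [ 2.09821289 13.11412625  5.53616907] 0.019477066100501872
```

View pics/w11.png

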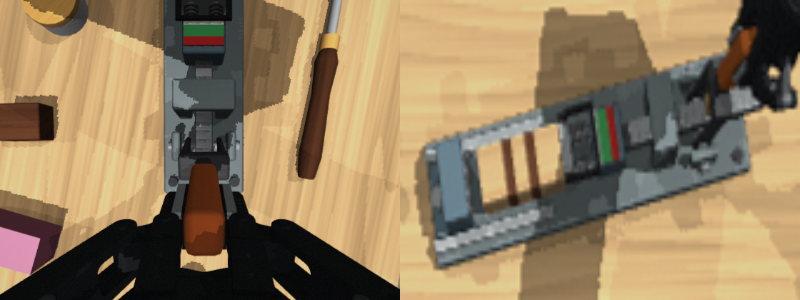

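Request:
arm_command(
  moves=[
    [[0,-0.135,0],[0.02,0,0.0014],1],
    [[0,-0.27,0],[0.0396,0,0.0054],1],
    [[0,-0.405,0],[0.0585,0,0.0121],1],
    [[0,-0.55,0],[0.0776,0,0.0219],1],
    [[0,-0.56,0],[0.0789,0,0.0226],1],
    [[0,-0.56,0],[0.0789,0,0.0226],1],
  ],
)

```text
clock: 13.7
position: [0.6506, -0.0392, 0.1627]
tcp_rot: [0.116, 0.634, 0.759, -0.095]
force: [5.7, -6.4, 3.7]
width: 0.0198
```

```bash
python3 look.py pics/w12.png
```

```text
(np.float64(0.4769911267508713), np.float64(0.14721461108728995), np.float64(-0.0025172190842238295)) [ 5.69368794 -6.40811587  3.69402929] 0.019762183696231547
```

Request:
arm_command(
  moves=[
    [[0,0.135,0],[-0.02,0,0.0014],1],
    [[0,0.27,0],[-0.0396,0,0.0054],1],
    [[0,0.405,0],[-0.0585,0,0.0121],1],
    [[0,0.55,0],[-0.0776,0,0.0219],1],
    [[0,0.55,0],[-0.0776,0,0.0219],1],
    [[0,0.55,0],[-0.0776,0,0.0219],1],
  ],
)

```text
clock: 14.4
position: [0.6634, -0.1087, 0.1629]
tcp_rot: [-0.102, 0.635, 0.761, 0.087]
force: [4.1, 11.7, 1.2]
width: 0.0194
```

```bash
python3 look.py pics/w13.png
```

```text
(np.float64(-0.007916082030549443), np.float64(0.14703395372954287), np.float64(-0.0027152018723539525)) [ 4.10569028 11.74860041  1.23253522] 0.019405269906860718
```

View pics/w13.png

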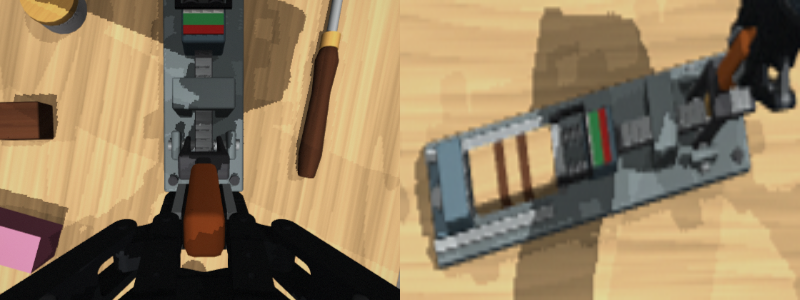

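The jaw now pushes the blank, which has shifted towards the stop. This was the third tooth. Next is the fourth stroke.

Request:
arm_command(
  moves=[
    [[0,-0.135,0],[0.02,0,0.0014],1],
    [[0,-0.27,0],[0.0396,0,0.0054],1],
    [[0,-0.405,0],[0.0585,0,0.0121],1],
    [[0,-0.55,0],[0.0776,0,0.0219],1],
    [[0,-0.55,0],[0.0776,0,0.0219],1],
    [[0,-0.55,0],[0.0776,0,0.0219],1],
    [[0,-0.405,0],[0.0585,0,0.0121],1],
    [[0,-0.27,0],[0.0396,0,0.0054],1],
    [[0,-0.135,0],[0.02,0,0.0014],1],
    [[0,0,0],[0,0,0],1],
    [[0,0,0],[0,0,0],1],
    [[0,0,0],[0,0,0],1],
  ],
)

```text
clock: 15.7
position: [0.663, -0.1067, 0.1633]
tcp_rot: [-0.103, 0.634, 0.761, 0.088]
force: [1.7, 14.7, 4.0]
width: 0.0191
```

```bash
python3 look.py pics/w14.png
```

```text
(np.float64(0.006521251954027918), np.float64(0.14699224920096954), np.float64(-0.002673140105243053)) [ 1.7203912  14.71416442  4.04158071] 0.019106909771145392
```

View pics/w14.png

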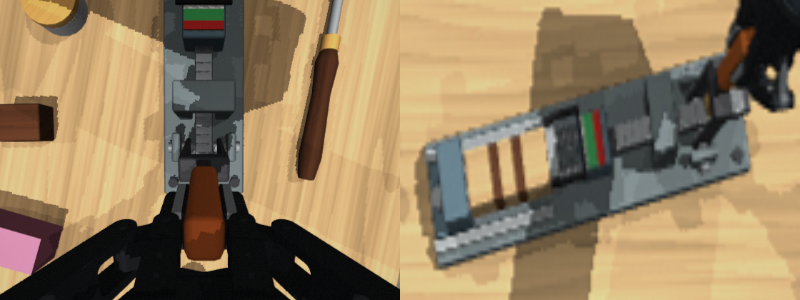

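Run:
```python
from h import *
import cv2
b=read_camera('top')[150:220,185:285,::-1]
cv2.imwrite('pics/t14.png',cv2.resize(np.ascontiguousarray(b),(800,560),interpolation=cv2.INTER_CUBIC))
```

```text
(no output)
```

View pics/t14.png

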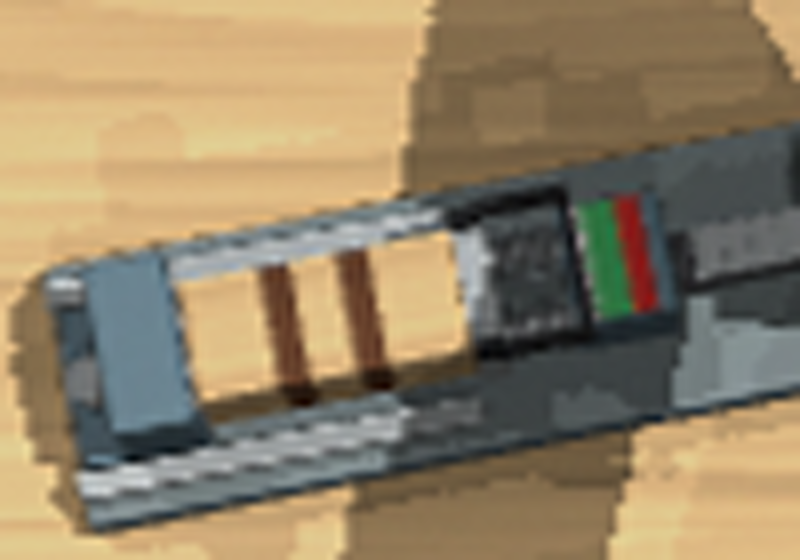

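After four teeth the blank touches both the jaw and the stop, and the cross-bar is still at the start of the white. I'll do the fifth stroke with a little more forward push and check at the forward stop.

Request:
arm_command(
  moves=[
    [[0,-0.135,0],[0.02,0,0.0014],1],
    [[0,-0.27,0],[0.0396,0,0.0054],1],
    [[0,-0.405,0],[0.0585,0,0.0121],1],
    [[0,-0.55,0],[0.0776,0,0.0219],1],
    [[0,-0.57,0],[0.08,0,0.0235],1],
    [[0,-0.57,0],[0.08,0,0.0235],1],
    [[0,-0.57,0],[0.08,0,0.0235],1],
  ],
)

```text
clock: 16.55
position: [0.6505, -0.0383, 0.1624]
tcp_rot: [0.124, 0.634, 0.757, -0.101]
force: [5.7, -8.5, 7.6]
width: 0.0196
```

```bash
python3 look.py pics/w15.png
```

```text
(np.float64(0.4835437812881137), np.float64(0.14705767324265265), np.float64(-0.0025074769718249875)) [ 5.6851318  -8.50838384  7.56400628] 0.019644031961718492
```

View pics/w15.png

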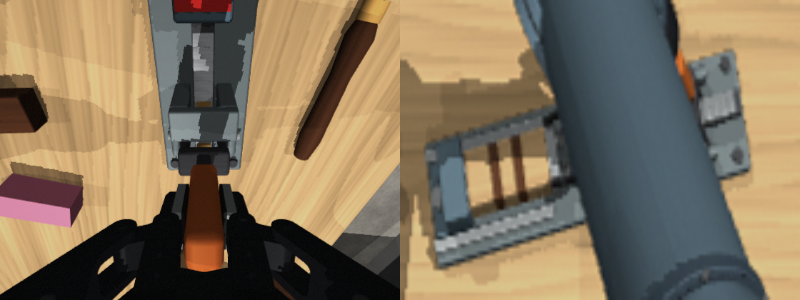

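Request:
arm_command(
  moves=[
    [[0,-0.02,0],[0.004,0,0],1],
    [[0,-0.02,0],[0.004,0,0],1],
    [[0,0.135,0],[-0.02,0,0.0014],1],
    [[0,0.27,0],[-0.0396,0,0.0054],1],
    [[0,0.405,0],[-0.0585,0,0.0121],1],
    [[0,0.55,0],[-0.0776,0,0.0219],1],
    [[0,0.57,0],[-0.08,0,0.0235],1],
    [[0,0.57,0],[-0.08,0,0.0235],1],
    [[0,0.57,0],[-0.08,0,0.0235],1],
  ],
)

```text
clock: 17.55
position: [0.6627, -0.1049, 0.164]
tcp_rot: [-0.104, 0.633, 0.762, 0.088]
force: [0.4, 17.7, 6.9]
width: 0.0193
```

```bash
python3 look.py pics/w16.png
python3 - <<'E'
from h import *
import cv2
b=read_camera('top')[150:220,185:285,::-1]
cv2.imwrite('pics/t16.png',cv2.resize(np.ascontiguousarray(b),(800,560),interpolation=cv2.INTER_CUBIC))
E
```

```text
(np.float64(0.01928301556894596), np.float64(0.1472118202201438), np.float64(-0.0026920088285687653)) [ 0.42973204 17.67126575  6.93687402] 0.019302200871462994
```

View pics/t16.png

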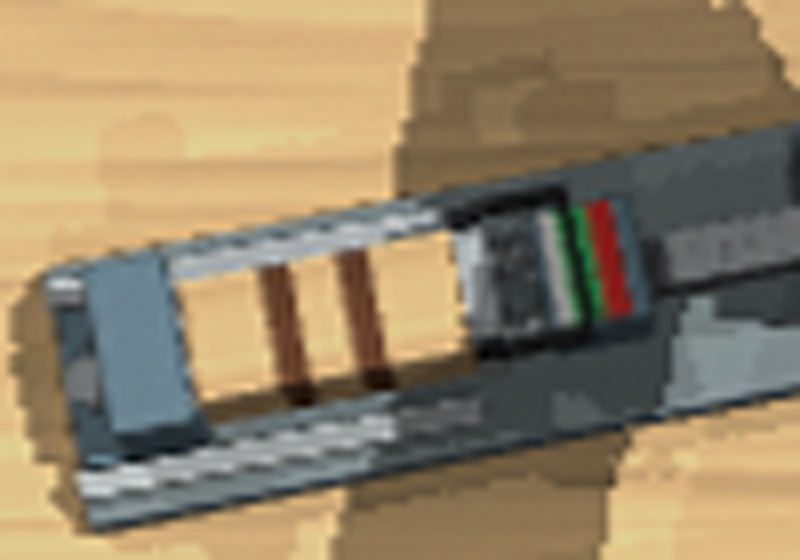

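View pics/w16.png

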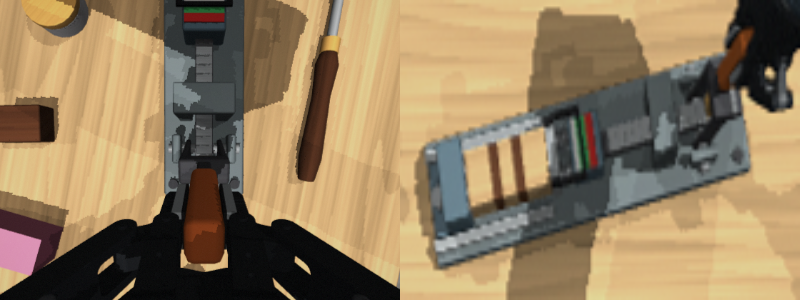

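The black cross-bar (about 575,260) stands inside the green with green on both sides, and the blank is tight on the stop. I'll release the lever and back off along it.

Request:
arm_command(
  moves=[
    [[0,0,0],[0,0,0],-0.4],
    [[0,0,0],[0,0,0],-0.4],
    [[0,0,0],[0,0,0],-0.4],
    [[0,0,0],[0,0,-0.03],-0.4],
    [[0,0,0],[0,0,-0.07],-0.4],
    [[0,0,0],[0,0,-0.11],-0.4],
    [[0,0,0],[0,0,-0.13],-0.4],
    [[0,0,0],[0,0,-0.13],-0.4],
    [[0,0,0],[0,0,-0.13],-0.4],
  ],
)

```text
clock: 18.6
position: [0.6681, -0.1487, 0.2869]
tcp_rot: [-0.099, 0.637, 0.761, 0.082]
force: [-1.2, 0.0, -1.0]
width: 0.0596
```

Run:
```python
from h import *
import cv2
mw=w2c('wrist')
im=np.ascontiguousarray(read_camera('wrist')[:,:,::-1])
for th,c in((0.0,(255,0,0)),(.08,(0,255,0))):
    ph=th-.23;u=np.sin(ph)*EX+np.cos(ph)*EZ
    for sx in(-.012,.012):
        v=np.cos(ph)*EX-np.sin(ph)*EZ
        q=proj('wrist',[PIV+.194*u+v*sx-.01*EY,PIV+.194*u+v*sx+.01*EY],mw).round().astype(int);cv2.line(im,tuple(q[0]),tuple(q[1]),c,1)
cv2.imwrite('pics/w17.png',cv2.resize(im,None,fx=1.4,fy=1.4))
cv2.imwrite('pics/t17.png',read_camera('top')[:,:,::-1])
```

```text
(no output)
```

View pics/w17.png

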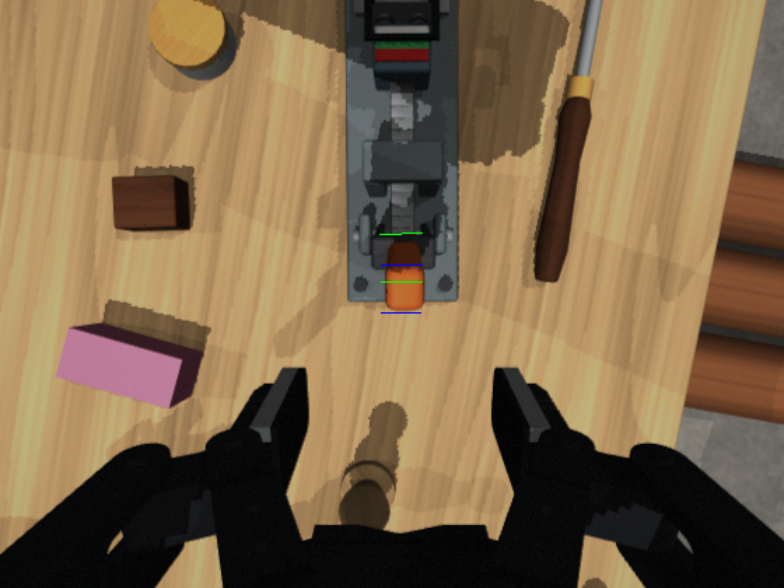

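View pics/t17.png

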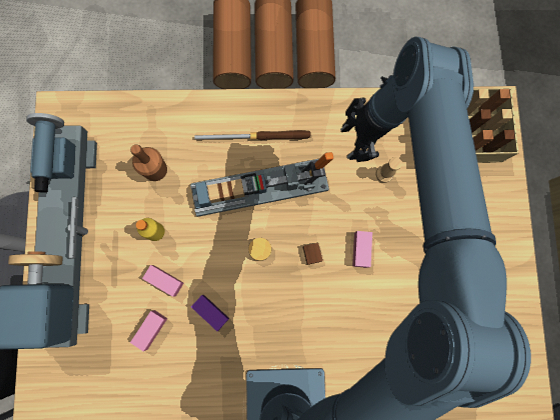

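The lever matches the overlay for angle 0 and the bystanders haven't moved. I'll take one last zoom on the scale and then hand in.

Run:
```python
import cv2
b=cv2.imread('pics/t17.png')[155:215,215:285];w=cv2.imread('pics/w17.png')[0:110,330:480]
cv2.imwrite('pics/t18.png',cv2.hconcat([cv2.resize(b,(400,343),interpolation=3),cv2.resize(w,(400,343),interpolation=3)]))
```

```text
(no output)
```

View pics/t18.png

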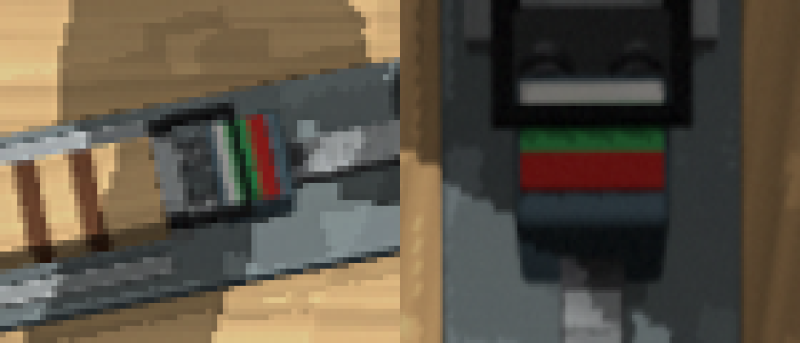

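```bash
python3 -c "
from plant import arm
print(arm.sign_off())"
```

```text
the job is handed in; nothing more can be done
None
```

I placed the striped blank lengthwise on the bed between the jaw and the stop and let go. I then gripped the orange lever, pulled it to its back stop and gave it five full strokes. The job is handed in at about 18.7 s; no verdict was reported.

**Last checks:**
- **Scale:** the black cross-bar stands in the green, with green on both sides of it. I estimate about 10 mm of compression.
- **Blank:** it lies straight between the rails, tight between the jaw and the stop. I judged the squeeze by eye, not by measuring the force.
- **Lever:** it matches the overlay for angle 0.
- **Bystanders:** all stand where they were in the first picture.
- **Gripper:** it is open, about 80 mm above the lever, touching nothing.

**What disagreed:**
- The top and side cameras differed by about 5 mm along the press. The wrist view agreed with the top one there, so I used those two.
- The grip slid a few millimetres on the lever during the strokes. I added a little extra travel at both ends; wherever I checked, the force showed the lever against its stop.

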